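# Unclamp the striker box and draw the bell striker out through its short mouth

### The arm

A 6-joint arm with a two-finger parallel gripper is mounted at the origin on the work surface. World frame = base frame: x ahead of the robot, y to its left, z up, the work surface at z = 0. Lengths are in m, angles in degrees, forces in N, time in s.
With the tool pointing down it reaches from about 0.25 to 0.725 m from the base axis. Payload 9.7 kg.
Tool frame: the origin (TCP) lies where the fingers leave the gripper's body, on its centre line; the fingertips stand 73 mm ahead of it and the grasp point (between the pads) lies 54 mm ahead of it; z points along the fingers, y is the line along which they close (so a half turn about z gives the same grasp; the last joint's range is limited). The gripper opens to 85 mm and grips with 20 to 120 N. Pads are 22 mm wide; open, the fingers measure 114 mm over their backs; the gripper's body (76 mm by 85 mm) begins 54 mm behind the grasp point. The pads swing forward as they close: fully open they stand 13 mm farther back than shut.
Start: joints at [0, 4.979, 10.078, 95.1, 0, 90], TCP at [0.55, -0, 0.304] pointing down, gripper open.
Joint ranges: [-179.16, 179.16], [-48.56, 103.87], [-65.8, 70.77], [-126.05, 130.52], [-82.76, 87.17], [-180, 180]. Speed limits (degrees/s): [127.2, 127.2, 147.25, 180, 180, 180].

### API

Orientations are given as [roll, pitch, yaw] about the fixed x, y, z axes, in that order (R = Rz(yaw) Ry(pitch) Rx(roll)).
In Python, from workcell import sensors, imaging, bot gives the robot as it stands.
- The arm moves only by the tool apply_moves, never from a script. Its argument "rows" is a list of rows, each a list of 3 entries, a list of its own where there are three numbers: the shift along the tool's x, y, z in units of 10 cm (1.0 is 10 cm), then the turn, a rotation vector about the tool's x, y, z in units of 30 degrees (1.0 is 30 degrees), then the opening, from 0 (shut) to 1 (fully open). A call has 1 to 20 rows; each row is the pose to reach, as a shift and turn from the pose commanded when the call began, along the tool's axes at that moment; what a row does not reach only later rows make up. A row lasts 1/10 s, in which the tool goes at most 50 mm and 8.59 degrees, less where a joint would pass 70% of its speed; a pose out of reach is approached as far as the arm can. A call with a number of a shift or a turn outside -1 to 1 is refused whole. A call with a gripper value outside its range is refused whole. The fingers move at their own pace and stop on an object; "force" is the grip in N (left out, the last holds). Time passes only in rows, so rows that repeat a pose let the fingers close. It gives the time, the measured TCP pose, the force, the opening and the grip force at its end, in the units of the state.
- sensors.get_obs(): the state, without advancing time (a new reading comes with each control period).
- imaging.camera(name): name is "scene" or "side" or "wrist"; returns (picture, depth): 420x560x3 uint8, red, green, blue; 420x560 float32, m along the optical axis (not along the pixel's ray), 0 where there is no reading.
- imaging.get_calibration(name): a dict with "intrinsics" (3x3 intrinsics, pixels), "world_from_camera" (4x4, takes a point from camera to world coordinates). Camera axes: x right, y down, z forward; pixel columns grow to the right and rows downward; lengths in m; the calibration is good to about 2 mm. A picture is of the moment at which its call begins: read the wrist's pose just before it. get_calibration takes no time and is no camera call; for the wrist camera it gives the pose at the moment of the call.
- bot.job_done(): hands the job in; it is judged then, once.
The state is a dict: "time": time; "q": joint angles; "qd": joint speeds; "joint_efforts": joint torques, N m; "ee_pos": TCP position; "tcp_rot": TCP orientation; "wrist_force": force on the tool from outside, world axes, zero at the start; "torque": the same for the moment, N m; "opening": finger opening in m; "grasp_force": force on a finger pad.
Only numpy, scipy, OpenCV 4.12 (cv2) and the standard library are available. Lean on these libraries where they do the work, as an engineer would, in place of code of your own. Each camera call takes 0.05 s, during which the arm holds its last target. There are 200 camera calls.

### The job

On the altar ledge, swing the steel clamp lever on the wooden striker box aside, well clear of the box's mouth (about a quarter turn), and leave it open. Then take hold of the wooden bell striker that lies inside: it is longer than the mouth, so tilt it and draw it out diagonally, one end first. Finish still holding it in the gripper, still, with its whole length at least 4 cm above the top of the box and touching nothing else; leave the jar, bowl, tiger and bottle where they stand.

Things in the scene. Friction and masses are not known exactly. Their poses are not given: they have to be found in the camera images.
- striker_box: Fixed wooden box on the ledge, 146 mm (its x) by 346 mm (its y, the long way), 57 mm high. Origin: centre of its underside; z up. Inside 130 x 330 mm; floor 6 mm thick; fixed cover 5 mm thick (underside 52, top 57 mm above the ledge). A steel socket block (26 x 40 mm, 55 mm high) against its +x side carries the clamp lever.
- box_mouth (a point): Centre of the box's open mouth, at the cover's top, 57 mm above the box's origin. The mouth is a rectangle in the cover, 110 mm along the box's x by 170 mm along its y; the cover roofs over the last 80 mm of the inside at each y end.
- lever_pivot (a point): Vertical hinge axis of the clamp lever, on top of the socket block: at x +86, y +35 mm in the box's frame, 64 mm above the ledge. The hub there is 24 mm across, its top 70 mm above the ledge.
- lever_knob (a point): Middle of the upright black round knob (16 mm across, 30 mm high, from 68 to 98 mm above the ledge) near the free end of the clamp lever, 125 mm from the hinge axis. The lever is a flat steel bar 14 mm wide, its underside 60 mm and top 68 mm above the ledge, ending 7 mm past the knob's axis.
- clamp_lever (a joint): Swing of the clamp lever in rad about its vertical axis. 0: shut, the lever points along the box's -x across the mouth. It grows clockwise seen from above; at 1.57 the lever points along the box's +y, outside the box; stop at 1.9. It stays where it is left (friction about 1 N at the knob).
- striker: Wooden bell striker, one rigid straight piece 220 mm long (its y), 18 mm high, about 90 g, lying loose on the box's floor roughly along the box's long way, under the mouth. Handle 18 mm wide (180 mm long); head at its +y end 34 mm wide and 40 mm long. Origin: centre of its underside; z up.
- striker_mid (a point): Centre of the striker (half its length, half its height), on the 18 mm wide handle; axes as the striker's.
- striker_head (a point): Middle of the striker's head end face (110 mm along +y from the centre).
- striker_tail (a point): Middle of the striker's tail end face (110 mm along -y from the centre).
- jar: Bystander: white porcelain jar with screw-top lid, 84 mm across, 115 mm high. Origin: centre of its underside.
- bowl: Bystander: stainless steel bowl, 130 mm across, 55 mm high. Origin: centre of its underside.
- tiger: Bystander: ceramic tiger figurine on a 46 x 110 mm base, about 100 mm high. Origin: centre of its underside.
- bottle: Bystander: empty amber glass bottle, 60 mm across, 180 mm high. Origin: centre of its underside.

How it is judged:
By the outcome, as a careful person would: the job done as asked, in the order asked, and still so for the second after the job is handed in, while the arm keeps its last pose, push and grip.
It also fails if it takes over 56 s, if anything falls off the work surface, if the arm or the gripper's body presses on something with over 40 N, if the wrist force passes 120 N, or if a joint passes its speed limit or range.

## Working session

There is one attempt and no reset: what is moved stays moved. The work goes in short steps, Python scripts to look and compute and a tool call to move; the robot and the scene stay as the last step left them, time stands still between calls to the robot, and variables do not carry over. Pictures are saved under pics/ and viewed, at most 10 in all, crops included, and the job is handed in when it is done.

Besides the shell and the picture viewer there is one more tool, called after "Request:" as a command line: name --argument value ..., lists and objects as JSON in quotes. apply_moves: Moves the arm, as the interface text tells. Its arguments: {"type":"object","properties":{"rows":{"type":"array"},"force":{"type":"number"}},"required":["rows"]}

```bash
mkdir -p pics; cat > h.py <<'E'
import numpy as np, cv2
from workcell import sensors, imaging, bot
def snap(n,f):
    c=imaging.get_calibration(n); p,d=imaging.camera(n)
    cv2.imwrite(f'pics/{f}.png',p[:,:,::-1]); np.savez(f'pics/{f}.npz',d=d,K=c['intrinsics'],T=c['world_from_camera'],p=p)
def px(f,pts):
    z=np.load(f'pics/{f}.npz')
    for u,v in pts:
        w=z['d'][v-1:v+2,u-1:u+2]; w=w[w>0]; dd=np.median(w) if len(w) else 0
        P=np.linalg.inv(z['K'])@[u,v,1]*dd
        print((u,v),np.round(z['T'][:3,:3]@P+z['T'][:3,3],4))
def ray(f,u,v,h):
    z=np.load(f'pics/{f}.npz'); r=z['T'][:3,:3]@np.linalg.inv(z['K'])@[u,v,1]; o=z['T'][:3,3]
    return o+r*(h-o[2])/r[2]
E
python3 - <<'E'
from h import *
snap('scene','s1'); snap('side','d1'); snap('wrist','w1')
a=[cv2.imread(f'pics/{n}.png') for n in('s1','d1')]
o=sensors.get_obs();print(o['ee_pos'],o['tcp_rot'],o['time'])
E
```

```text
[ 5.49910687e-01 -7.93808646e-06  3.03361969e-01] [-1.79943475e+02  1.23220591e-03  8.99997156e+01] 0.15
```

View pics/s1.png

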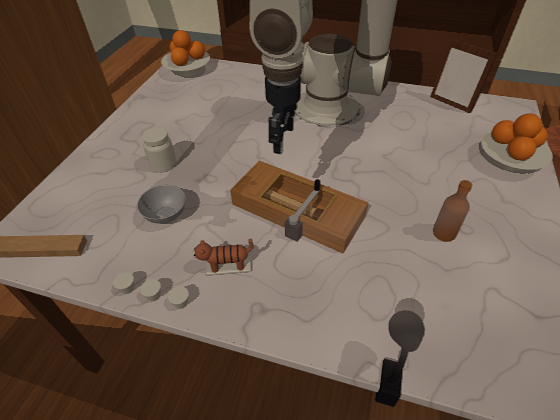

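View pics/w1.png

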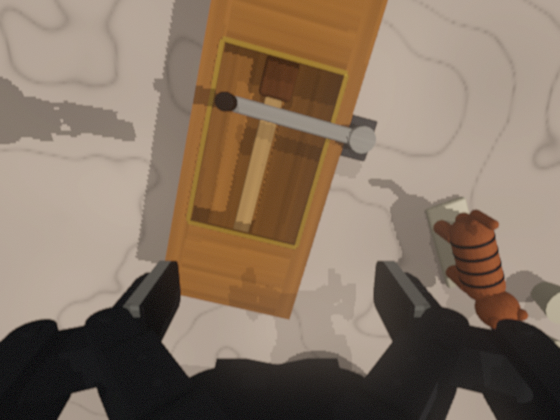

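The wrist picture shows the mouth with corners near (223,40), (347,73), (297,246) and (190,220). The hub is at (361,138) and the knob at (226,101). The striker head is near (280,78) and its tail near (243,228).

```bash
python3 - <<'E'
from h import *
print('corners',[np.round(ray('w1',u,v,.057),4) for u,v in((223,40),(347,73),(297,246),(190,220))])
print('hub',ray('w1',361,138,.070),'knob',ray('w1',226,101,.098))
px('w1',[(361,138),(226,101),(280,78),(266,130),(255,180),(243,225),(272,103),(210,270)])
print('jar etc'); px('s1',[(157,135),(162,205),(225,255),(450,215)])
z=np.load('pics/w1.npz');print(z['T'])
cv2.imwrite('pics/w1c.png',cv2.resize(cv2.imread('pics/w1.png')[20:260,160:400],(720,720)[:2],interpolation=2)[:600] if 0 else cv2.resize(cv2.imread('pics/w1.png')[20:260,140:420],(700,600),interpolation=2))
E
```

```text
corners [array([0.503 , 0.1319, 0.057 ]), array([0.6137, 0.1049, 0.057 ]), array([ 0.5716, -0.0635,  0.057 ]), array([ 0.4618, -0.035 ,  0.057 ])]
hub [0.62721951 0.04832021 0.07      ] knob [0.50956767 0.07947994 0.098     ]
(361, 138) [0.6268 0.0484 0.0716]
(226, 101) [0.5098 0.0794 0.0995]
(280, 78) [0.5535 0.1037 0.0248]
(266, 130) [0.5391 0.0531 0.0248]
(255, 180) [0.5267 0.     0.0244]
(243, 225) [ 0.5123 -0.0516  0.0249]
(272, 103) [0.5455 0.0799 0.0251]
(210, 270) [ 0.4794 -0.0907  0.0581]
jar etc
(157, 135) [ 0.4594 -0.4154  0.1155]
(162, 205) [ 0.6282 -0.336   0.0091]
(225, 255) [ 0.7785 -0.0766  0.0658]
(450, 215) [0.5393 0.4159 0.098 ]
[[ 9.99998190e-01  1.25765727e-03 -1.42782501e-03  5.50676757e-01]
 [ 8.11441191e-04 -9.60628163e-01 -2.77836055e-01  7.08515001e-02]
 [-1.72103146e-03  2.77834394e-01 -9.60627445e-01  3.74519841e-01]
 [ 0.00000000e+00  0.00000000e+00  0.00000000e+00  1.00000000e+00]]
```

View pics/w1c.png

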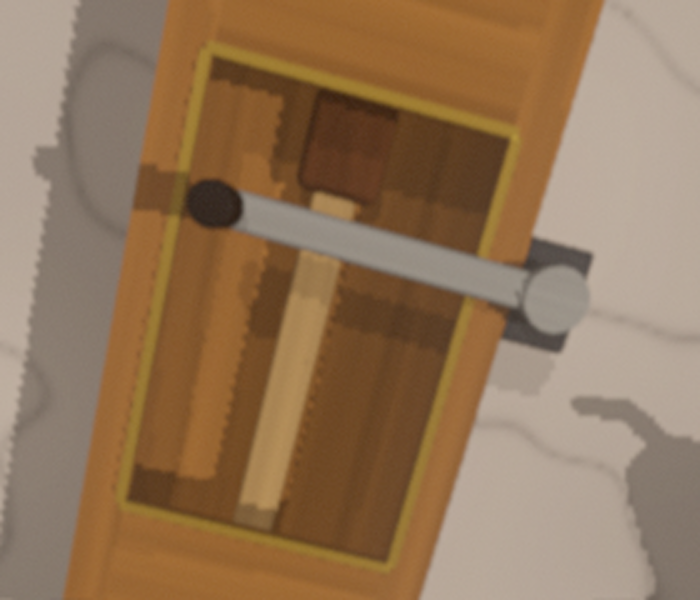

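Request:
apply_moves --rows '[[[0.2,-0.1,0.2],[0,0,-0.25],0.45],[[0.4,-0.2,0.5],[0,0,-0.5],0.45],[[0.6,-0.3,0.8],[0,0,-0.75],0.45],[[0.79,-0.41,1.0],[0,0,-1],0.45],[[0.79,-0.41,1.0],[0,0,-1],0.45],[[0.79,-0.41,1.0],[0,0,-1],0.45],[[0.79,-0.41,1.0],[0,0,-1],0.45]]'

```text
time: 0.85
ee_pos: [0.5097, 0.0786, 0.205]
tcp_rot: [179.9, 0.0, 119.9]
wrist_force: [0.7, 0.3, 0.0]
opening: 0.0384
grasp_force: 0.0
```

```bash
python3 - <<'E'
from h import *
snap('wrist','w2')
o=sensors.get_obs();print(o['ee_pos'],o['tcp_rot'],o['q'],o['opening'])
E
```

```text
[0.50976555 0.07850787 0.20499369] [1.79911358e+02 4.20288295e-02 1.19876560e+02] [ 8.75820268e+00 -6.22345123e-01 -6.62839955e+00  8.38961143e+01
 -7.26878575e-03  6.88816042e+01] 0.038528011504550166
```

View pics/w2.png

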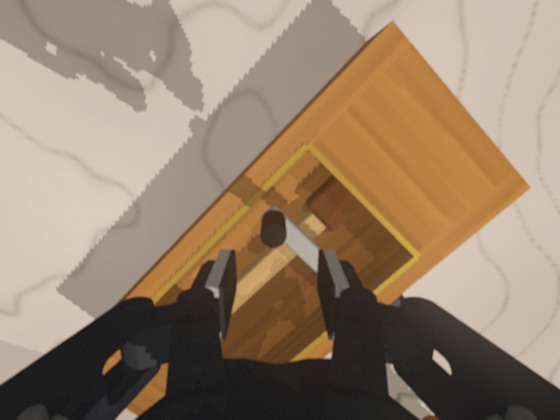

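The knob's top is at (274,217), midway between the fingers (columns 232 and 325), so I can descend straight down.

Request:
apply_moves --rows '[[[0,0,0.25],[0,0,0],0.45],[[0,0,0.53],[0,0,0],0.45],[[0,0,0.53],[0,0,0],0.3],[[0,0,0.53],[0,0,0],0.28],[[0,0,0.53],[0,0,0],0.28]]'

```text
time: 1.4
ee_pos: [0.5098, 0.0789, 0.1528]
tcp_rot: [179.9, 0.0, 120.0]
wrist_force: [0.4, -0.4, 0.4]
opening: 0.0238
grasp_force: 0.0
```

```bash
python3 - <<'E'
from h import *
from scipy.spatial.transform import Rotation as R
o=sensors.get_obs();print(o['ee_pos'],o['opening'],o['wrist_force'],o['grasp_force'])
M=R.from_euler('xyz',[180,0,119.9],degrees=True).as_matrix()
hub=np.array([.6285,.048]);a0=np.radians(166.2);p0=hub+.125*np.array([np.cos(a0),np.sin(a0)]);print(p0)
for k in range(0,101,5):
    a=a0-np.radians(k); p=hub+.125*np.array([np.cos(a),np.sin(a)])
    print(k,np.round((M.T@np.r_[p-p0,0])[:2]*10,2),end='; ')
E
```

```text
[0.50983183 0.07886267 0.15276282] 0.023810704608031984 [ 0.40803998 -0.36744718  0.39946617] 0.0
[0.50710822 0.07781668]
0 [0. 0.]; 5 [0.08 0.08]; 10 [0.14 0.16]; 15 [0.2  0.25]; 20 [0.26 0.35]; 25 [0.3  0.45]; 30 [0.34 0.55]; 35 [0.36 0.66]; 40 [0.38 0.77]; 45 [0.39 0.88]; 50 [0.38 0.98]; 55 [0.37 1.09]; 60 [0.35 1.2 ]; 65 [0.32 1.3 ]; 70 [0.28 1.41]; 75 [0.23 1.5 ]; 80 [0.18 1.6 ]; 85 [0.11 1.69]; 90 [0.04 1.77]; 95 [-0.04  1.84]; 100 [-0.12  1.91];
```

Request:
apply_moves --rows '[[[0.04,0.04,0],[0,0,0],0.28],[[0.08,0.08,0],[0,0,0],0.28],[[0.14,0.16,0],[0,0,0],0.28],[[0.2,0.25,0],[0,0,0],0.28],[[0.26,0.35,0],[0,0,0],0.28],[[0.3,0.45,0],[0,0,0],0.28],[[0.34,0.55,0],[0,0,0],0.28],[[0.36,0.66,0],[0,0,0],0.28],[[0.38,0.77,0],[0,0,0],0.28],[[0.39,0.88,0],[0,0,0],0.28]]'

```text
time: 2.4
ee_pos: [0.5665, 0.1574, 0.1508]
tcp_rot: [-180.0, -0.0, 120.0]
wrist_force: [-1.5, -0.3, -0.9]
opening: 0.0239
grasp_force: 0.6
```

Request:
apply_moves --rows '[[[-0.01,0.1,0],[0,0,0],0.28],[[-0.02,0.21,0],[0,0,0],0.28],[[-0.04,0.32,0],[0,0,0],0.28],[[-0.07,0.42,0],[0,0,0],0.28],[[-0.11,0.53,0],[0,0,0],0.28],[[-0.16,0.62,0],[0,0,0],0.28],[[-0.21,0.72,0],[0,0,0],0.28],[[-0.28,0.81,0],[0,0,0],0.28],[[-0.35,0.89,0],[0,0,0],0.28],[[-0.43,0.96,0],[0,0,0],0.28],[[-0.43,0.96,0],[0,0,0],0.28]]'

```text
time: 3.5
ee_pos: [0.6716, 0.1669, 0.1504]
tcp_rot: [180.0, 0.0, 119.9]
wrist_force: [-0.6, 0.2, 0.2]
opening: 0.0238
grasp_force: 0.0
```

Request:
apply_moves --rows '[[[0,0,0],[0,0,0],0.5],[[0,0,0],[0,0,0],0.5],[[0,0,-0.3],[0,0,0],0.5],[[0,0,-0.6],[0,0,0],0.5],[[-0.05,-0.3,-0.9],[0,0,0.25],0.5],[[-0.1,-0.6,-0.9],[0,0,0.5],0.5],[[-0.15,-1.0,-0.9],[0,0,0.75],0.5],[[-0.15,-1.0,-0.9],[0,0,1],0.5],[[-0.15,-1.0,-0.9],[0,0,1],0.5],[[-0.15,-1.0,-0.9],[0,0,1],0.5]]'

```text
time: 4.5
ee_pos: [0.5914, 0.1048, 0.2414]
tcp_rot: [179.9, -0.0, 90.2]
wrist_force: [0.6, -0.7, 0.7]
opening: 0.0428
grasp_force: 0.0
```

```bash
python3 - <<'E'
from h import *
snap('wrist','w3')
o=sensors.get_obs();print(o['ee_pos'],o['tcp_rot'],o['q'],o['opening'])
E
```

```text
[0.59158818 0.10495128 0.24114335] [ 1.79956823e+02 -8.43925801e-03  9.02290621e+01] [1.00596134e+01 1.11349982e+01 9.98182472e+00 8.88028422e+01
 9.43446775e-04 9.98305548e+01] 0.0427785932403118
```

View pics/w3.png

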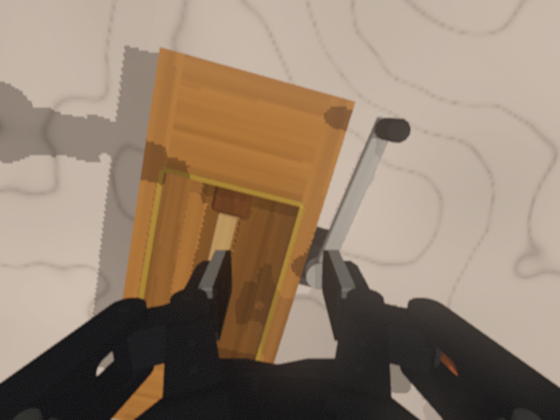

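The lever now lies outside the box, from the hub at (318,275) to the knob at (395,130). The head–handle junction of the striker is near (230,216), with the handle at (224,235).

```bash
python3 - <<'E'
from h import *
px('w3',[(224,235),(228,217),(232,203),(318,275),(397,130)])
z=np.load('pics/w3.npz');d=z['d']
p=z['p']
for v in (225,232,240): 
    r=p[v,195:260].astype(int).sum(1); print(v,[195+i for i in np.where(r>380)[0]][::1])
E
```

```text
(224, 235) [0.5433 0.0651 0.0255]
(228, 217) [0.5476 0.0827 0.025 ]
(232, 203) [0.5517 0.096  0.0249]
(318, 275) [0.6264 0.0479 0.0707]
(397, 130) [0.6685 0.1652 0.0991]
225 [np.int64(217), np.int64(218), np.int64(219), np.int64(220), np.int64(221), np.int64(222), np.int64(223), np.int64(224), np.int64(225), np.int64(226), np.int64(227), np.int64(228), np.int64(229), np.int64(230), np.int64(231), np.int64(232), np.int64(233), np.int64(234)]
232 [np.int64(215), np.int64(216), np.int64(217), np.int64(218), np.int64(219), np.int64(220), np.int64(221), np.int64(222), np.int64(223), np.int64(224), np.int64(225), np.int64(226), np.int64(227), np.int64(228), np.int64(229), np.int64(230), np.int64(231), np.int64(232)]
240 [np.int64(213), np.int64(214), np.int64(215), np.int64(216), np.int64(217), np.int64(218), np.int64(219), np.int64(220), np.int64(221), np.int64(222), np.int64(223), np.int64(224), np.int64(225), np.int64(226), np.int64(227), np.int64(228), np.int64(229), np.int64(230)]
```

Request:
apply_moves --rows '[[[-0.2,-0.25,0.2],[0,0,0.24],0.5],[[-0.41,-0.49,0.5],[0,0,0.48],0.5],[[-0.41,-0.49,0.8],[0,0,0.48],0.5],[[-0.41,-0.49,1.0],[0,0,0.48],0.5],[[-0.41,-0.49,1.0],[0,0,0.48],0.5],[[-0.41,-0.49,1.0],[0,0,0.48],0.5]]'

```text
time: 5.15
ee_pos: [0.5427, 0.0639, 0.1413]
tcp_rot: [-180.0, 0.0, 75.7]
wrist_force: [-0.2, 0.4, 1.1]
opening: 0.0425
grasp_force: 0.0
```

Request:
apply_moves --rows '[[[0,0,0.2],[0,0,0],0.5],[[0,0,0.4],[0,0,0],0.5],[[0,0,0.5],[0,0,0],0.5],[[0,0,0.57],[0,0,0],0.5],[[0,0,0.57],[0,0,0],0.5],[[0,0,0.57],[0,0,0],0.5]]'

```text
time: 5.75
ee_pos: [0.5427, 0.0636, 0.0849]
tcp_rot: [179.9, -0.0, 75.6]
wrist_force: [-0.1, 0.2, 0.6]
opening: 0.0426
grasp_force: 0.0
```

Request:
apply_moves --rows '[[[0,0,0.02],[0,0,0],0.3],[[0,0,0.02],[0,0,0],0.1],[[0,0,0.02],[0,0,0],0],[[0,0,0.02],[0,0,0],0],[[0,0,0.02],[0,0,0],0],[[0,0,0.02],[0,0,0],0]]' --force 60

```text
time: 6.35
ee_pos: [0.5426, 0.0636, 0.0826]
tcp_rot: [179.9, -0.0, 75.6]
wrist_force: [-0.5, 0.1, 5.7]
opening: 0.0167
grasp_force: 59.9
```

```bash
python3 - <<'E'
import numpy as np
for th,bt,ht in [(0,-139,8),(0,-146,9),(3,-146,9),(6,-146,9),(9,-146,9),(12,-146,9),(15,-146,9),(18,-146,9)]:
    t=np.radians(th);c,s=np.cos(t),np.sin(t)
    print(th,np.round(((bt+160*c-76.6*s-29)/100,-(ht+160*s+76.6*c-82.6)/100),2),th/30)
E
```

```text
0 [-0.08 -0.02] 0.0
0 [-0.15 -0.03] 0.0
3 [-0.19 -0.11] 0.1
6 [-0.24 -0.19] 0.2
9 [-0.29 -0.27] 0.3
12 [-0.34 -0.35] 0.4
15 [-0.4  -0.42] 0.5
18 [-0.47 -0.49] 0.6
```

Request:
apply_moves --rows '[[[0,0,-0.02],[0,0,0],0],[[-0.08,0,-0.02],[0,0,0],0],[[-0.15,0,-0.03],[0,0,0],0],[[-0.15,0,-0.03],[0,0,0],0],[[-0.19,0,-0.11],[0,0.1,0],0],[[-0.24,0,-0.19],[0,0.2,0],0],[[-0.29,0,-0.27],[0,0.3,0],0],[[-0.34,0,-0.35],[0,0.4,0],0],[[-0.4,0,-0.42],[0,0.5,0],0],[[-0.47,0,-0.49],[0,0.6,0],0],[[-0.47,0,-0.49],[0,0.6,0],0],[[-0.47,0,-0.49],[0,0.6,0],0]]'

```text
time: 7.55
ee_pos: [0.5305, 0.0177, 0.1307]
tcp_rot: [-180.0, -17.9, 75.5]
wrist_force: [-1.2, -0.5, -1.3]
opening: 0.0162
grasp_force: 59.2
```

```bash
python3 - <<'E'
from h import *
snap('side','d2')
o=sensors.get_obs();print(o['ee_pos'],o['tcp_rot'],o['q'],o['wrist_force'],o['grasp_force'])
E
```

```text
[0.5304801  0.01804118 0.13050165] [-179.97709267  -17.92124718   75.5724651 ] [ -5.03126726  -0.12995148 -15.57870987  71.55257752  17.6767303
  99.85903346] [-0.05620097  0.86349078 -0.18842023] 59.17997896671295
```

View pics/d2.png

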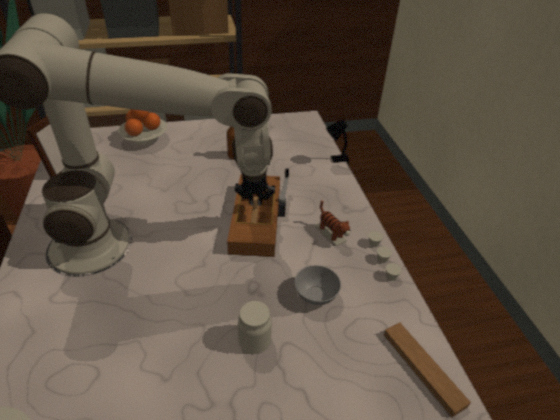

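The side view shows the gripper over the mouth (255,190) and the lever standing open beside it, with only small forces. Next I draw the striker along its axis, then lift.

Request:
apply_moves --rows '[[[0.15,0,0],[0,0,0],0],[[0.3,0,0],[0,0,0],0],[[0.45,0,0],[0,0,0],0],[[0.6,0,0],[0,0,0],0],[[0.75,0,0],[0,0,0],0],[[0.9,0,0],[0,0,0],0],[[0.9,0,0],[0,0,0],0]]'

```text
time: 8.3
ee_pos: [0.5524, 0.1029, 0.1596]
tcp_rot: [179.9, -18.0, 75.7]
wrist_force: [0.1, -1.2, -1.1]
opening: 0.0164
grasp_force: 59.2
```

Request:
apply_moves --rows '[[[0.06,0,-0.19],[0,0,0],0],[[0.12,0,-0.38],[0,0,0],0],[[0.18,0,-0.57],[0,0,0],0],[[0.24,0,-0.76],[0,0,0],0],[[0.3,0,-0.95],[0,0,0],0],[[0.3,0,-0.95],[0,0,0],0],[[0.3,0,-0.95],[0,0,0],0]]'

```text
time: 9.0
ee_pos: [0.5517, 0.1, 0.2578]
tcp_rot: [-180.0, -18.0, 75.6]
wrist_force: [0.1, -0.3, -1.2]
opening: 0.0161
grasp_force: 59.2
```

```bash
python3 - <<'E'
from h import *
snap('wrist','w4'); snap('scene','s4')
a=cv2.imread('pics/w4.png'); b=cv2.imread('pics/s4.png')[90:300,180:460]
cv2.imwrite('pics/m4.png',np.vstack([cv2.resize(a,(400,300)),cv2.resize(b,(400,300))]))
o=sensors.get_obs();print(o['ee_pos'],o['tcp_rot'],o['wrist_force'],o['grasp_force'])
E
```

```text
[0.55131403 0.10003918 0.25676483] [-179.88837953  -17.95572057   75.5600055 ] [ 0.58627307  0.09034148 -0.78312969] 59.22151565551758
```

View pics/m4.png

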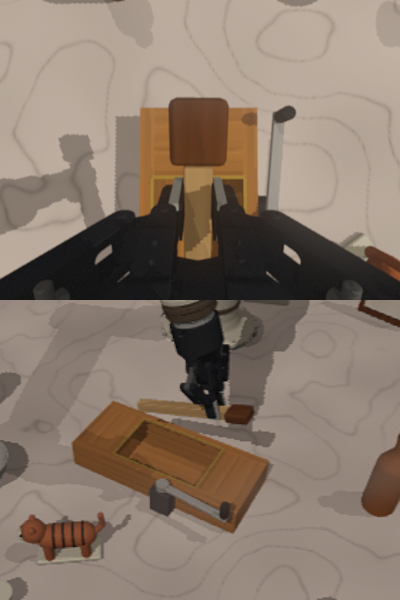

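The striker is held along the tool, with its head at (198,130) in the upper half, clear of the empty box and the open lever. A little more height, then I'll let it settle.

Request:
apply_moves --rows '[[[0.05,0,-0.15],[0,0,0],0],[[0.1,0,-0.3],[0,0,0],0],[[0.1,0,-0.3],[0,0,0],0],[[0.1,0,-0.3],[0,0,0],0],[[0.1,0,-0.3],[0,0,0],0],[[0.1,0,-0.3],[0,0,0],0],[[0.1,0,-0.3],[0,0,0],0],[[0.1,0,-0.3],[0,0,0],0]]'

```text
time: 9.9
ee_pos: [0.5516, 0.1003, 0.2896]
tcp_rot: [-180.0, -18.0, 75.6]
wrist_force: [0.6, 0.2, -1.3]
opening: 0.0166
grasp_force: 59.2
```

```bash
python3 - <<'E'
from h import *
snap('scene','s5'); z=np.load('pics/s5.npz')
px('s4',[(180+int(145*.7),90+int(105*.7)),(180+int(240*.7),90+int(112*.7))])
o=sensors.get_obs();print(o['ee_pos'],np.abs(o['qd']).max(),o['grasp_force'])
cv2.imwrite('pics/c5.png',cv2.resize(cv2.imread('pics/s5.png')[90:300,180:460],(800,600)))
E
```

```text
(281, 163) [ 0.5295 -0.0125  0.1567]
(348, 168) [0.5721 0.1602 0.2161]
[0.55164593 0.10035511 0.28973005] 0.1697699017901011 59.2050039768219
```

View pics/c5.png

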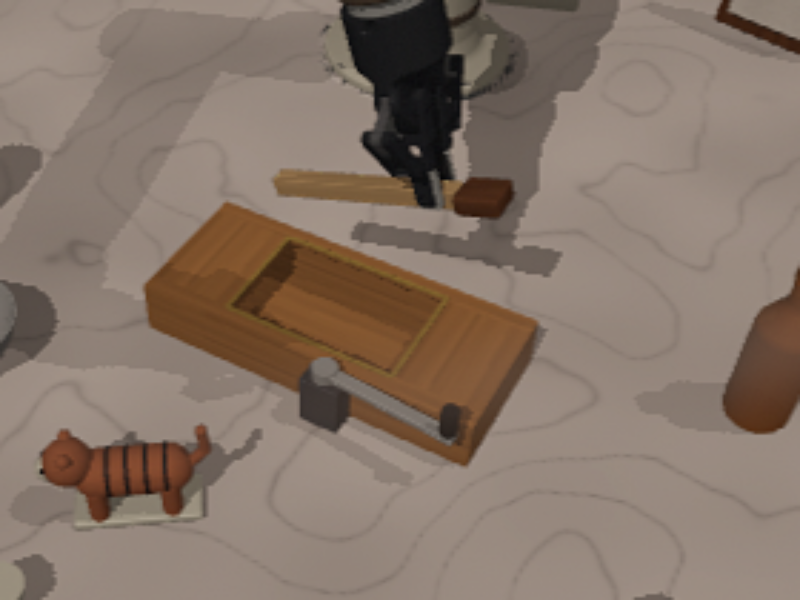

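The striker is free in the air: its tail, at (280,182), was at about z 0.157 before the last 3 cm of lift. The lever is open and the bystanders stand where they were, so I hand the job in.

```bash
python3 -c "
from workcell import bot
print(bot.job_done())"
```

```text
the job is handed in; nothing more can be done
None
```

The clamp lever is swung open beside the box, and the striker is out and held still in the gripper, its lowest point about 10 cm above the box top by my estimate; the arm touched none of the bystanders, and I handed the job in at about 10 s.

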